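# Lock a last on the bench jack, draw its post up and hold it

## Robot

A 6-joint arm with a two-finger parallel gripper is mounted at the origin on the work surface. World frame = base frame: x ahead of the robot, y to its left, z up, the work surface at z = 0. Lengths are in m, angles in rad, forces in N, time in s.
With the tool pointing down it reaches from about 0.3 to 0.95 m from the base axis. Payload 3.1 kg.
Tool frame: the origin (TCP) lies on the centre line of the jaws, within the pads' length; the fingertips stand 14 mm ahead of it and the grasp point (between the pads) lies 5 mm behind it; z points along the fingers, y is the line along which they close (so a half turn about z gives the same grasp; the last joint's range is limited). The gripper opens to 85 mm and grips with 20 to 120 N. Pads are 22 mm wide; open, the fingers measure 114 mm over their backs; the gripper's body (76 mm by 85 mm) begins 54 mm behind the grasp point. The pads swing forward as they close: fully open they stand 13 mm farther back than shut.
Start: joints at [-1.297, 0.308, 1.634, -0, 1.2, -0.07], TCP at [0.211, -0.588, 0.245] pointing down, gripper open.
Joint ranges: [-3.06, 3.06], [-0.79, 1.96], [0.05, 2.63], [-1.19, 4.34], [0.05, 2.64], [-2.94, 2.94]. Speed limits (rad/s): [2.79, 2.79, 3.14, 3.14, 3.14, 3.14].

## Interface

Orientations are given as [roll, pitch, yaw] about the fixed x, y, z axes, in that order (R = Rz(yaw) Ry(pitch) Rx(roll)).
In Python, from plant import state, snapshot, hand_in gives the robot as it stands.
- The arm moves only by the tool play_rows, never from a script. Its argument "series" is a list of rows, each an object with "linear": the shift along the tool's x, y, z in cm, a list of three; "rot": the turn, a rotation vector about the tool's x, y, z in rad, a list of three; "hand": the opening, from -1 (shut) to 1 (fully open), so that 0 is half open. A call has 1 to 10 rows; each row shifts and turns the commanded pose from where the row before left it, along the tool's axes as they then stand; what a row does not reach is not made up. A row lasts 1/8 s, in which the tool goes at most 62.5 mm and 10.7 degrees, less where a joint would pass 70% of its speed; a pose out of reach is approached as far as the arm can. A call with a gripper value outside its range is refused whole. The fingers move at their own pace and stop on an object; "squeeze" is the grip in N (left out, the last holds). Time passes only in rows, so rows that do not move let the fingers close. It gives the time, the measured TCP pose, the force, the opening and the grip force at its end, in the units of the state.
- state(): the state, without advancing time (a new reading comes with each control period).
- snapshot(name): name is "scene" or "top" or "wrist"; returns a dict with "img" (420x560x3 uint8, red, green, blue), "mtx" (3x3 intrinsics, pixels), "world_to_cam" (4x4, takes a point from world to camera coordinates). Camera axes: x right, y down, z forward; pixel columns grow to the right and rows downward; lengths in m; the calibration is good to about 2 mm. A picture is of the moment at which its call begins. There is no depth.
- hand_in(): hands the job in; it is judged then, once.
The state is a dict: "time_s": time; "qpos": joint angles; "joint_vel": joint speeds; "joint_torque": joint torques, N m; "tcp_pos": TCP position; "ee_rot": TCP orientation; "wrist_force": force on the tool from outside, world axes, zero at the start; "wrist_torque": the same for the moment, N m; "gripper_width": finger opening in m; "gripper_force": force on a finger pad.
Only numpy, scipy, OpenCV 4.12 (cv2) and the standard library are available. Lean on these libraries where they do the work, as an engineer would, in place of code of your own. Each camera call takes 0.05 s, during which the arm holds its last target. There are 200 camera calls.

## Task

Take the child's last that stands sole up on the bench, lower it fully onto the cross-bar head of the jack's post and give it about a quarter turn, either way, so that it locks. Then pull the post straight up out of its snug bore by the last until the black groove round the post stands just clear of the column's top, no more than a finger's width (about 15 mm) above it, and finish there still holding the last steady and upright in the gripper, so that I can tighten the clamp. Leave the other things on the bench where they are.

Things in the scene. Friction and masses are not known exactly. Their poses are not given: they have to be found in the camera images.
- last: Child's shoe last (the one to use), lilac plastic, about 0.3 kg, standing sole up on its foot. Origin: centre of the foot's underside, on the mounting axis; x points to the toe, z up. 145 mm long (x -51 to +95), sole 85 mm above the origin; forepart beyond x +15 mm up to 54 mm wide; below z 48 mm, 44 mm wide. Another, larger last of the same plastic lies on its side: not that one.
- last_grip (a point): On the mounting axis, 72 mm above the last's origin, 13 mm below the sole. Here the sides are flat, upright and 40 mm apart (y -20 to +20 mm; x -30 to +15 mm; z 48 to 85 mm): grip here from above, closing across the last's y.
- last_slot (a point): Centre of the slot's mouth in the foot's underside (the last's origin). The foot is 48 x 44 mm; its bottom plate, 8 mm thick, has a through slot 32 mm along the last's x and 15 mm along y; behind it a cavity 34 x 34 mm, its ceiling 24 mm above the underside.
- post: Loose steel post, about 0.25 kg, standing in the jack's bore, 0.5 mm free on each side: it slides up and down but does not turn with the last. Origin: centre of the shaft's lower end, z up. Square shaft 16 x 16 x 92 mm; round collar 34 mm wide, z 92 to 98 mm, resting on the column at the start; neck 9 mm wide, z 98 to 110; head z 110 to 118.
- post_head (a point): Centre of the head's top. The head is a cross-bar 26 mm along the post's x, 9 mm along y, 8 mm high. It passes the last's slot only when the last's x is parallel to the post's x (either way round). With the foot on the collar the last turns freely either way, no stop; past 0.7 rad the bar catches behind the plate, with 4 mm of play when lifted.
- post_seat (a point): Centre of the collar's top face on the post, 116 mm above the bench at the start, where the underside of the last's foot comes to sit.
- post_groove (a point): On the post's axis, at the lower edge of the black groove, 5 mm wide, that runs round the shaft (42 mm above the shaft's lower end). At the start it is hidden in the bore, 50 mm below the column's top.
- jack_mouth (a point): Centre of the bore's mouth in the jack column's flat top, 110 mm above the bench; z up, yaw as the post's. The jack is fixed: dark iron column 60 x 60 mm on a foot plate 130 (x) x 110 x 12 mm, with a clamp screw reaching out to x +67 mm at 75 mm height. The square bore is 95 mm deep.
- glue_tin: Bystander: tin of glue with a red label, 90 mm diameter, 100 mm tall; origin at the centre of its underside.
- spool_brown: Bystander: wooden spool with brown thread, 36 mm diameter, 60 mm tall; origin at the centre of its underside.
- spool_black: Bystander: wooden spool with black thread, 36 mm diameter, 60 mm tall; origin at the centre of its underside.
- tape_roll: Bystander: roll of pale tape lying flat, 90 mm diameter, 24 mm tall; origin at the centre of its underside.
- stone: Bystander: dark sharpening stone, 120 x 45 x 30 mm (own x, y, z); origin at the centre of its underside.
- big_last: Bystander: a larger last of the same plastic, lying on its side, about 245 mm long (x) and 56 mm high; origin on its underside near its middle.
- hammer: Bystander: hammer lying flat along its own x, handle towards -x.
- awl: Bystander: wooden-handled awl, 150 mm, lying flat along its own x, handle towards -x.

How it is judged:
By the outcome, as a careful person would: the job done as asked, in the order asked, and still so for the second after the job is handed in, while the arm keeps its last pose, push and grip.
It also fails if it takes over 58 s, if anything falls off the work surface, if the arm or the gripper's body presses on something with over 40 N, if the wrist force passes 120 N, or if a joint passes its speed limit or range.

## Working session

There is one attempt and no reset: what is moved stays moved. The work goes in short steps, Python scripts to look and compute and a tool call to move; the robot and the scene stay as the last step left them, time stands still between calls to the robot, and variables do not carry over. Pictures are saved under pics/ and viewed, at most 10 in all, crops included, and the job is handed in when it is done.

Besides the shell and the picture viewer there is one more tool, called by a JSON object that holds its "name" and its "arguments", one argument or row to a line. play_rows: Moves the arm, as the interface text tells. Its arguments: {"type":"object","properties":{"series":{"type":"array","items":{"type":"object","properties":{"linear":{"type":"array","items":{"type":"number"}},"rot":{"type":"array","items":{"type":"number"}},"hand":{"type":"number"}}}},"squeeze":{"type":"number"}},"required":["series"]}

```bash
mkdir -p pics; cat > h.py <<'E'
import numpy as np, cv2
from plant import state, snapshot
def save(s,f): cv2.imwrite('pics/'+f,s['img'][:,:,::-1])
def ray(s,px):
    M=np.array(s['world_to_cam']);R,t=M[:3,:3],M[:3,3];c=-R.T@t
    p=np.c_[np.atleast_2d(px),np.ones(len(np.atleast_2d(px)))]
    return c,(R.T@np.linalg.inv(s['mtx'])@p.T).T
def onz(s,px,z):
    c,d=ray(s,px);return c+d*((z-c[2])/d[:,2])[:,None]
def proj(s,P):
    M=np.array(s['world_to_cam']);q=np.atleast_2d(P)@M[:3,:3].T+M[:3,3];u=q@np.array(s['mtx']).T;return u[:,:2]/u[:,2:]
E
python3 - <<'E'
from h import *
np.set_printoptions(precision=4,suppress=True)
for n in ['scene','top','wrist']:
    s=snapshot(n);save(s,n+'0.png');np.savez('pics/%s0.npz'%n,**s);print(n,ray(s,[280,210]))
print(state())
E
```

```text
scene (array([1.1839, 0.7862, 0.7359]), array([[-0.5179, -0.6449, -0.5623]]))
top (array([0.411 , 0.0254, 1.2712]), array([[ 0.1564,  0.0009, -0.9878]]))
wrist (array([ 0.2886, -0.5592,  0.3733]), array([[-0.293 , -0.1085, -0.95  ]]))
{'time_s': 0.15, 'qpos': array([-1.2967,  0.3088,  1.6349, -0.    ,  1.1997, -0.0697]), 'joint_vel': array([ 0.0014, -0.0013, -0.0037, -0.0001, -0.0001,  0.0013]), 'joint_torque': array([ -0.0005, -41.5802, -27.7147,  -0.0002,   0.006 ,   0.    ]), 'tcp_pos': array([ 0.2105, -0.5878,  0.2443]), 'ee_rot': array([-3.1398, -0.0001,  0.3438]), 'wrist_force': array([ 0.1553, -0.731 ,  0.3053]), 'wrist_torque': array([ 0.0073, -0.015 ,  0.0078]), 'gripper_force': 0.0, 'gripper_width': 0.08508689489103018}
```

```bash
ls -la . | head; ls pics
```

```text
total 16
drwxr-xr-x  3 agent agent 4096 Dec  3 12:48 .
drwxr-xr-x 23 root  root  4096 Dec  3 12:48 ..
-rw-r--r--  1 agent agent  513 Dec  3 12:48 h.py
drwxr-xr-x  2 agent agent 4096 Dec  3 12:48 pics
scene0.npz
scene0.png
top0.npz
top0.png
wrist0.npz
wrist0.png
```

View pics/top0.png

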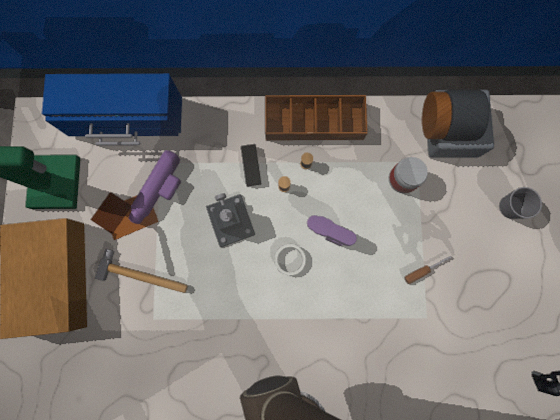

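View pics/scene0.png

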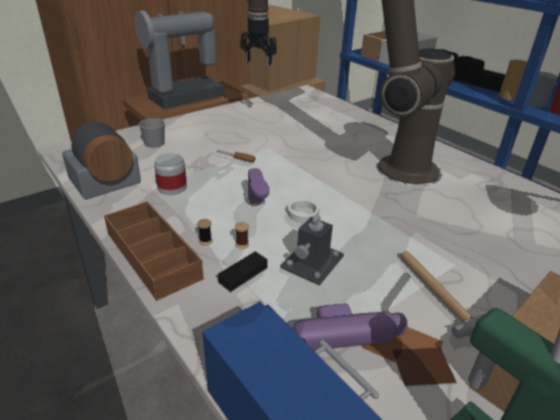

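```bash
python3 - <<'E'
from h import *
np.set_printoptions(precision=4,suppress=True)
s=dict(np.load('pics/top0.npz'));im=s['img']
a=im[200:260,295:365];b=im[185:255,195:265]
A=cv2.resize(a,(480,411),interpolation=cv2.INTER_CUBIC);B=cv2.resize(b,(300,300),interpolation=cv2.INTER_CUBIC)
sc=dict(np.load('pics/scene0.npz'));c=cv2.resize(sc['img'][160:210,235:285],(300,300),interpolation=cv2.INTER_CUBIC)
C=np.zeros((600,800,3),np.uint8);C[:411,:480]=A;C[:300,490:790]=B;C[300:600,490:790]=c
cv2.imwrite('pics/crop1.png',C[:,:,::-1])
i=im.astype(int);m=((i[:,:,2]-i[:,:,1]>18)&(i[:,:,0]-i[:,:,1]>5)).astype(np.uint8);m[:,:290]=0;m[:200]=0;m[260:]=0;m[:,370:]=0
cs,_=cv2.findContours(m,0,cv2.CHAIN_APPROX_NONE);k=max(cs,key=cv2.contourArea)[:,0].astype(float)
print(cv2.contourArea(k.astype(np.float32)),k.min(0),k.max(0))
w=onz(s,k,0.085)[:,:2];r=cv2.minAreaRect((w*1000).astype(np.float32));print('last rect mm at z85',r, cv2.boxPoints(r))
E
```

```text
680.5 [307. 216.] [355. 244.]
last rect mm at z85 ((541.7576904296875, -114.11150360107422), (141.6990509033203, 48.622718811035156), 62.97306823730469) [[ 487.9066 -166.1765]
 [ 531.2194 -188.2711]
 [ 595.6088  -62.0466]
 [ 552.296   -39.9519]]
```

View pics/crop1.png

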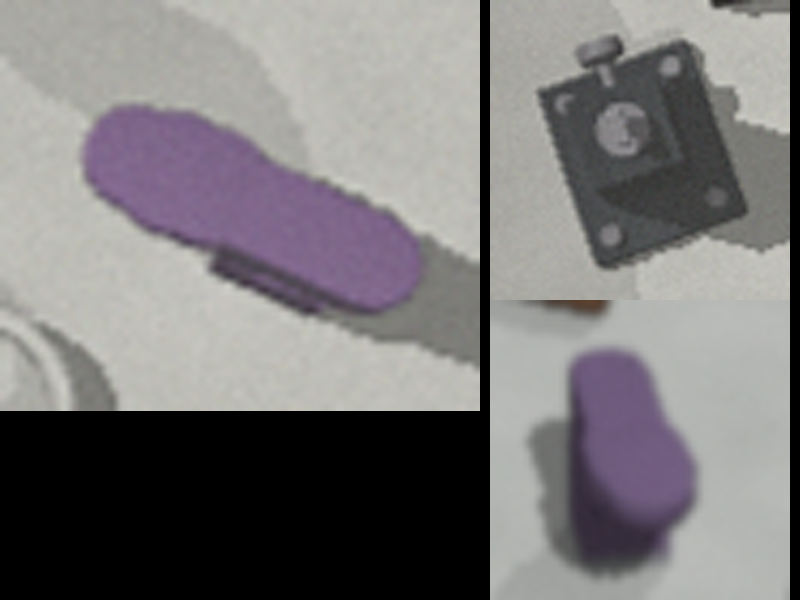

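The top view shows the last at about (332,230), with its toe up and to the left. The jack is at (231,219), with its collar near (226,215) and its screw pointing away from the robot. The scene crop confirms which end of the last is the toe. Next I work out the jack pose and the first move.

```bash
cat >> h.py <<'E'
from scipy.spatial.transform import Rotation as Ro
def rel(p,yaw,st=None):
    st=st or state();R=Ro.from_euler('xyz',st['ee_rot']);T=Ro.from_euler('xyz',[np.pi,0,yaw])
    print('now',st['tcp_pos'],st['ee_rot'],'tool shift cm',R.inv().apply(np.array(p)-st['tcp_pos'])*100,'rotvec',(R.inv()*T).as_rotvec())
E
python3 - <<'E'
from h import *
np.set_printoptions(precision=4,suppress=True)
s=dict(np.load('pics/top0.npz'));i=s['img'].astype(int)
m=(i.max(2)<95).astype(np.uint8);m[:,:200]=0;m[:190]=0;m[250:]=0;m[:,258:]=0
m=cv2.morphologyEx(m,cv2.MORPH_OPEN,np.ones((3,3)))
k=max(cv2.findContours(m,0,1)[0],key=cv2.contourArea)[:,0].astype(float)
r=cv2.minAreaRect((onz(s,k,0.012)[:,:2]*1000).astype(np.float32));print('plate',r)
print('collar',onz(s,[226,214.9],0.116))
print('screw',onz(s,[(600-490)/4.286+195,50/4.286+185],0.075))
rel([0.532,-0.134,0.205],1.10)
E
```

```text
plate ((580.2761840820312, 172.07427978515625), (129.56216430664062, 108.56654357910156), 20.019142150878906)
collar [[0.5811 0.1721 0.116 ]]
screw [[0.639  0.1933 0.075 ]]
now [ 0.2105 -0.5878  0.2443] [-3.1398 -0.0001  0.3438] tool shift cm [ 45.5683 -31.8815   3.9944] rotvec [-0.0017 -0.0008 -0.7562]
```

{"name": "play_rows", "arguments": {
  "series": [
    {"linear": [4.5,-3.15,0.3],"rot": [0,0,0],"hand": 1},
    {"linear": [4.5,-3.15,0.3],"rot": [0,0,0],"hand": 1},
    {"linear": [4.5,-3.15,0.3],"rot": [0,0,0],"hand": 1},
    {"linear": [4.5,-3.15,0.3],"rot": [0,0,0],"hand": 1},
    {"linear": [4.5,-3.15,0.3],"rot": [0,0,0],"hand": 1},
    {"linear": [4.5,-3.15,0.3],"rot": [0,0,0],"hand": 1},
    {"linear": [4.5,-3.15,0.3],"rot": [0,0,0],"hand": 1},
    {"linear": [4.5,-3.15,0.3],"rot": [0,0,0],"hand": 1},
    {"linear": [4.5,-3.15,0.3],"rot": [0,0,0],"hand": 1},
    {"linear": [4.5,-3.15,0.3],"rot": [0,0,0],"hand": 1}
  ]
}}

```text
time_s: 1.4
tcp_pos: [0.5288, -0.1386, 0.215]
ee_rot: [3.141, 0.0, 0.344]
wrist_force: [0.2, -0.6, 0.5]
gripper_width: 0.0851
gripper_force: 0.0
```

{"name": "play_rows", "arguments": {
  "series": [
    {"linear": [0,0,0],"rot": [0,0,-0.15],"hand": 1},
    {"linear": [0,0,0],"rot": [0,0,-0.15],"hand": 1},
    {"linear": [0,0,0],"rot": [0,0,-0.15],"hand": 1},
    {"linear": [0,0,0],"rot": [0,0,-0.15],"hand": 1},
    {"linear": [0,0,0],"rot": [0,0,-0.15],"hand": 1},
    {"linear": [0,0,0],"rot": [0,0,0],"hand": 1}
  ]
}}

```text
time_s: 2.15
tcp_pos: [0.5279, -0.1401, 0.2149]
ee_rot: [-3.141, 0.0, 1.092]
wrist_force: [-0.6, 0.2, -0.8]
gripper_width: 0.0854
gripper_force: 0.0
```

```bash
python3 - <<'E'
from h import *
np.set_printoptions(precision=4,suppress=True)
s=snapshot('wrist');save(s,'wrist1.png');np.savez('pics/wrist1.npz',**s)
st=state();print(st['time_s'],st['qpos'],st['wrist_force']);rel([0.532,-0.134,0.205],1.10)
i=s['img'].astype(int);m=((i[:,:,2]-i[:,:,1]>18)&(i[:,:,0]-i[:,:,1]>5)).astype(np.uint8)
k=max(cv2.findContours(m,0,1)[0],key=cv2.contourArea)[:,0].astype(float);print(k.min(0),k.max(0))
E
```

```text
2.2 [-0.3391  0.1895  1.8475  0.      1.1051  0.1404] [-1.3759 -0.348   0.5258]
now [ 0.5279 -0.1401  0.215 ] [-3.1411  0.0001  1.0913] tool shift cm [0.7297 0.0796 1.0038] rotvec [-0.0005  0.0001 -0.0088]
[250.  76.] [312. 251.]
```

View pics/wrist1.png

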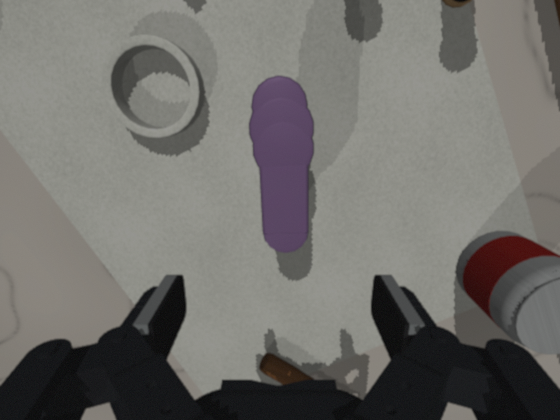

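The wrist view shows the last with its toe near (280,76) and heel at (286,251). Its straight sides run from row 170 to row 240, and it lies clear of the open fingers. I'll fit the axis from the straight sides.

```bash
cat >> h.py <<'E'
def lastpose(s,r0,r1,z):
    i=s['img'].astype(int);m=((i[:,:,2]-i[:,:,1]>18)&(i[:,:,0]-i[:,:,1]>5)).astype(np.uint8)
    n,l,stt,_=cv2.connectedComponentsWithStats(m);m=l==1+np.argmax(stt[1:,4])
    L=[];Rr=[]
    for r in range(r0,r1):
        c=np.nonzero(m[r])[0];L.append([c[0]-.5,r]);Rr.append([c[-1]+.5,r])
    L=onz(s,L,z);Rr=onz(s,Rr,z)
    fl=[cv2.fitLine(np.float32(q[:,:2]),cv2.DIST_HUBER,0,.01,.01).ravel() for q in(L,Rr)]
    for f in fl: f*=1 if f[1]*1>0 or 0 else -1
    return m,L,Rr
E
python3 - <<'E'
from h import *
np.set_printoptions(precision=4,suppress=True)
s=dict(np.load('pics/wrist1.npz'));m,L,R=lastpose(s,170,236,.085)
yl,xl=np.nonzero(m)
def line(q):
    vx,vy,x,y=cv2.fitLine(np.float32(q[:,:2]),cv2.DIST_HUBER,0,.001,.001).ravel();d=np.array([vx,vy]);d*=np.sign(d[1]);return d,np.array([x,y])
dl,pl=line(L);dr,pr=line(R);print('yaws',np.arctan2(*dl[::-1]),np.arctan2(*dr[::-1]))
W=np.linalg.norm(L-R,axis=1);print('width',W[::8])
d=dl+dr;d/=np.linalg.norm(d);n=np.array([-d[1],d[0]]);print('sep',(pl-pr)@n)
c=n*((pl+pr)/2@n)
P=onz(s,np.c_[xl,yl],.085)[:,:2];t=P@d;print('t ext',t.min(),t.max(),t.max()-t.min())
o=c+d*(t.min()-.001+.051);o2=c+d*(t.max()-.095);print('yaw',np.arctan2(d[1],d[0]),'origin from heel',o,'from toe',o2)
# toe tip in world, and cam pos
print(ray(s,[280,210])[0], proj(s,[*o,.085]),proj(s,[*o,.0]))
E
```

```text
yaws 1.1266462 1.1224284
width [0.0387 0.0382 0.0385 0.038  0.0383 0.0378 0.0381 0.0384 0.037 ]
sep 0.038039368
t ext 0.06156117366534429 0.20358928542345092 0.14202811175810665
yaw 1.1245372 origin from heel [ 0.5373 -0.1334] from toe [ 0.536  -0.1361]
[ 0.5667 -0.0663  0.344 ] [[284.4196 196.1111]] [[283.0618 174.6088]]
```

```bash
python3 - <<'E'
from h import *
np.set_printoptions(precision=4,suppress=True)
rel([0.5365,-0.1347,0.067],1.123)
E
```

```text
now [ 0.5279 -0.1401  0.215 ] [-3.1411  0.0001  1.0913] tool shift cm [ 0.876   0.518  14.8035] rotvec [-0.0005  0.     -0.0318]
```

{"name": "play_rows", "arguments": {
  "series": [
    {"linear": [0.44,0.26,2.0],"rot": [0,0,0],"hand": 1},
    {"linear": [0.44,0.26,2.0],"rot": [0,0,-0.032],"hand": 1},
    {"linear": [0,0,2.0],"rot": [0,0,0],"hand": 1},
    {"linear": [0,0,2.0],"rot": [0,0,0],"hand": 1},
    {"linear": [0,0,2.0],"rot": [0,0,0],"hand": 1},
    {"linear": [0,0,2.0],"rot": [0,0,0],"hand": 1},
    {"linear": [0,0,1.8],"rot": [0,0,0],"hand": 1},
    {"linear": [0,0,1.0],"rot": [0,0,0],"hand": 1},
    {"linear": [0,0,0],"rot": [0,0,0],"hand": 1}
  ]
}}

```text
time_s: 3.32
tcp_pos: [0.5362, -0.1346, 0.0665]
ee_rot: [-3.14, 0.0, 1.125]
wrist_force: [-0.4, 1.0, -0.1]
gripper_width: 0.0855
gripper_force: 0.0
```

{"name": "play_rows", "arguments": {
  "series": [
    {"linear": [0,0,0],"rot": [0,0,0],"hand": 0.2},
    {"linear": [0,0,0],"rot": [0,0,0],"hand": 0.1},
    {"linear": [0,0,0],"rot": [0,0,0],"hand": 0},
    {"linear": [0,0,0],"rot": [0,0,0],"hand": -0.1},
    {"linear": [0,0,0],"rot": [0,0,0],"hand": -0.3},
    {"linear": [0,0,0],"rot": [0,0,0],"hand": -1},
    {"linear": [0,0,0],"rot": [0,0,0],"hand": -1},
    {"linear": [0,0,0],"rot": [0,0,0],"hand": -1}
  ],
  "squeeze": 80
}}

```text
time_s: 4.32
tcp_pos: [0.5371, -0.1349, 0.0681]
ee_rot: [3.141, -0.0, 1.126]
wrist_force: [-1.8, 0.7, 5.6]
gripper_width: 0.0387
gripper_force: 80.3
```

```bash
python3 - <<'E'
from h import *
np.set_printoptions(precision=4,suppress=True)
st=state();print(st['time_s'],st['wrist_force'],st['gripper_width'],st['gripper_force']);rel([0.5365,-0.1347,0.067],1.123)
s=snapshot('scene');save(s,'sc2.png')
E
```

```text
4.325 [-1.7639  0.733   5.5534] 0.038732430850065294 80.29666900634766
now [ 0.5371 -0.1349  0.0681] [ 3.141  -0.0001  1.1259] tool shift cm [-0.0116 -0.064   0.1093] rotvec [ 0.0006 -0.0001  0.0029]
```

Gripped: the opening is 38.7 mm, and only one shoe last is in reach there. Now I lift, then turn to the jack's yaw.

{"name": "play_rows", "arguments": {
  "series": [
    {"linear": [0,0,-0.5],"rot": [0,0,0],"hand": -1},
    {"linear": [0,0,-1.5],"rot": [0,0,0],"hand": -1},
    {"linear": [0,0,-2.5],"rot": [0,0,0],"hand": -1},
    {"linear": [0,0,-3],"rot": [0,0,0],"hand": -1},
    {"linear": [0,0,-3],"rot": [0,0,0],"hand": -1},
    {"linear": [0,0,-3],"rot": [0,0,0],"hand": -1},
    {"linear": [0,0,-2.5],"rot": [0,0,0],"hand": -1},
    {"linear": [0,0,-1.0],"rot": [0,0,0],"hand": -1}
  ]
}}

```text
time_s: 5.38
tcp_pos: [0.5377, -0.1351, 0.2396]
ee_rot: [3.138, -0.0, 1.126]
wrist_force: [1.2, -0.8, -2.3]
gripper_width: 0.0388
gripper_force: 80.6
```

{"name": "play_rows", "arguments": {
  "series": [
    {"linear": [0,0,0],"rot": [0,0,0.077],"hand": -1},
    {"linear": [0,0,0],"rot": [0,0,0.14],"hand": -1},
    {"linear": [0,0,0],"rot": [0,0,0.14],"hand": -1},
    {"linear": [0,0,0],"rot": [0,0,0.14],"hand": -1},
    {"linear": [0,0,0],"rot": [0,0,0.14],"hand": -1},
    {"linear": [0,0,0],"rot": [0,0,0.14],"hand": -1},
    {"linear": [0,0,0],"rot": [0,0,0],"hand": -1}
  ]
}}

```text
time_s: 6.25
tcp_pos: [0.5361, -0.1346, 0.2364]
ee_rot: [-3.14, 0.001, 0.35]
wrist_force: [-0.0, 0.4, -1.5]
gripper_width: 0.0389
gripper_force: 80.6
```

```bash
python3 - <<'E'
from h import *
np.set_printoptions(precision=4,suppress=True)
st=state();print(st['time_s'],st['wrist_force'],st['gripper_width'],st['gripper_force']);rel([0.6115,0.0874,0.238],.349)
E
```

```text
6.25 [-0.0042  0.4184 -1.4728] 0.038930017133915945 80.55750131607056
now [ 0.5361 -0.1346  0.2364] [-3.1405  0.0014  0.3504] tool shift cm [ 14.7005 -18.2589  -0.1577] rotvec [-0.0011  0.0014  0.0014]
```

{"name": "play_rows", "arguments": {
  "series": [
    {"linear": [0.9,-1.1,0],"rot": [0,0,0],"hand": -1},
    {"linear": [1.9,-2.3,0],"rot": [0,0,0],"hand": -1},
    {"linear": [2.4,-3.1,0],"rot": [0,0,0],"hand": -1},
    {"linear": [2.4,-3.1,0],"rot": [0,0,0],"hand": -1},
    {"linear": [2.4,-3.1,0],"rot": [0,0,0],"hand": -1},
    {"linear": [2.2,-2.5,0],"rot": [0,0,0],"hand": -1},
    {"linear": [1.5,-1.9,0],"rot": [0,0,0],"hand": -1},
    {"linear": [1.0,-1.2,0],"rot": [0,0,0],"hand": -1},
    {"linear": [0,0,0],"rot": [0,0,0],"hand": -1},
    {"linear": [0,0,0],"rot": [0,0,0],"hand": -1}
  ]
}}

```text
time_s: 7.5
tcp_pos: [0.612, 0.0869, 0.237]
ee_rot: [3.141, 0.001, 0.349]
wrist_force: [-0.2, -0.2, -2.4]
gripper_width: 0.0387
gripper_force: 80.7
```

```bash
python3 - <<'E'
from h import *
np.set_printoptions(precision=4,suppress=True)
for n in('wrist','top','scene'):
    s=snapshot(n);save(s,n+'3.png');np.savez('pics/%s3.npz'%n,**s)
    if n=='wrist': print(s['mtx'],proj(s,[[.5807,.172,.136],[.5807,.172,.116]]))
st=state();print(st['time_s'],st['wrist_force'],st['tcp_pos'],st['ee_rot'])
E
```

```text
[[324.9455   0.     278.1854]
 [  0.     324.9455 212.0239]
 [  0.       0.       1.    ]] [[158.8784 219.8636]
 [167.4445 211.43  ]]
7.65 [ 0.2613 -0.2269 -2.7903] [0.6122 0.0865 0.2373] [3.1415 0.0003 0.3477]
```

View pics/wrist3.png

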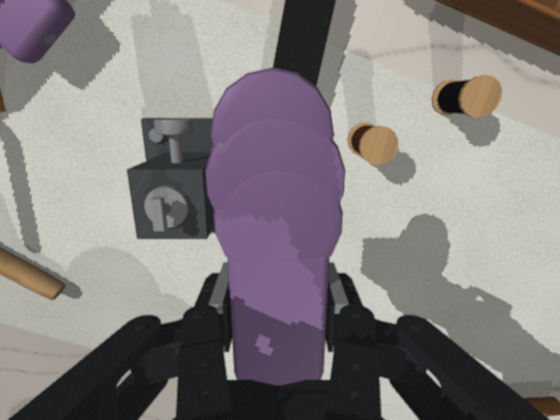

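The wrist view shows the collar at about (166,208), with the bar running up and down the image, parallel to the last. The last's toe is at (272,69). Next I measure the collar, and the last's position relative to the tool.

```bash
python3 - <<'E'
from h import *
np.set_printoptions(precision=4,suppress=True)
s=dict(np.load('pics/wrist3.npz'));im=s['img'];g=cv2.cvtColor(im,cv2.COLOR_RGB2GRAY)
m=(g>85).astype(np.uint8);a=np.zeros_like(m);a[180:236,138:202]=m[180:236,138:202]
cs=sorted(cv2.findContours(a,0,1)[0],key=cv2.contourArea)[-2:]
for k in cs: print('blob',cv2.contourArea(k),cv2.boundingRect(k))
k=cv2.convexHull(cs[-1]);e=cv2.fitEllipse(k);print(e,onz(s,e[0],.116))
w=onz(s,k[:,0].astype(float),.116);print('circ mm',cv2.minEnclosingCircle((w[:,:2]*1000).astype(np.float32)))
# column top corners: dark
d=(g<75).astype(np.uint8);print([int(x) for x in g[225,125:215:4]],[int(x) for x in g[160:245:4,150]])
# last in tool frame
T=np.array([.6122,.0867,.2370]);Rt=Ro.from_euler('xyz',[np.pi,0,.349])
m,L,R=lastpose(s,272,360,T[2]+.017)
l=Rt.inv().apply(L-T);r=Rt.inv().apply(R-T)
print('L',l[::12],'R',r[::12])
ys,xs=np.nonzero(m);tp=[xs[ys==ys.min()].mean(),ys.min()];print('toe',tp,Rt.inv().apply(onz(s,tp,T[2]+.017)-T))
C=np.hstack([cv2.resize(im[150:250,120:220],(400,400),interpolation=3),cv2.resize(dict(np.load('pics/top3.npz'))['img'][185:245,195:255],(400,400),interpolation=3)])
cv2.imwrite('pics/crop3.png',C[:,:,::-1])
E
```

```text
blob 1197.5 (144, 186, 42, 46)
((163.7921905517578, 208.39930725097656), (41.84749984741211, 46.45425796508789), 16.395584106445312) [[0.5822 0.1754 0.116 ]]
circ mm ((580.6962280273438, 175.67909240722656), 20.67523765563965)
[203, 204, 203, 70, 71, 72, 71, 119, 135, 138, 68, 139, 112, 68, 48, 48, 47, 45, 64, 71, 64, 36, 43] [53, 48, 50, 71, 70, 69, 66, 62, 117, 140, 136, 138, 139, 140, 141, 91, 70, 68, 70, 70, 197, 199]
L [[ 0.0209 -0.0208 -0.017 ]
 [ 0.0156 -0.0206 -0.017 ]
 [ 0.0102 -0.0205 -0.017 ]
 [ 0.0046 -0.0196 -0.017 ]
 [-0.0012 -0.0198 -0.017 ]
 [-0.0071 -0.0197 -0.017 ]
 [-0.0132 -0.0195 -0.017 ]
 [-0.0195 -0.0198 -0.017 ]] R [[ 0.0209  0.018  -0.017 ]
 [ 0.0156  0.0179 -0.017 ]
 [ 0.0101  0.0182 -0.017 ]
 [ 0.0045  0.018  -0.017 ]
 [-0.0013  0.0179 -0.017 ]
 [-0.0072  0.0177 -0.017 ]
 [-0.0133  0.018  -0.017 ]
 [-0.0196  0.0178 -0.017 ]]
toe [np.float64(274.0), np.int64(68)] [[ 0.0936 -0.0024 -0.017 ]]
```

View pics/crop3.png

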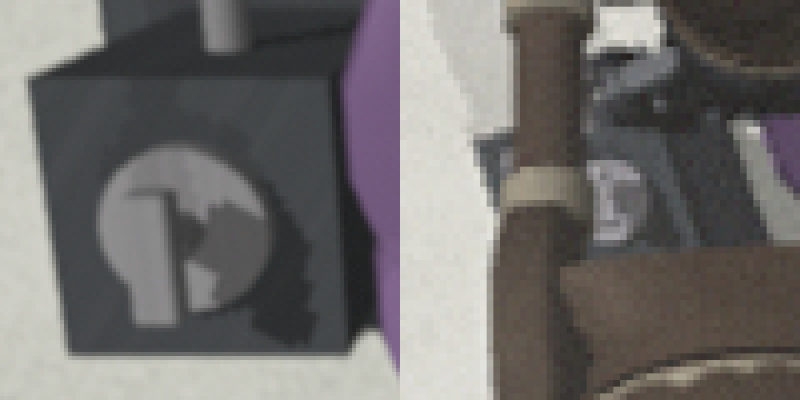

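```bash
python3 - <<'E'
from h import *
np.set_printoptions(precision=4,suppress=True)
s=dict(np.load('pics/wrist3.npz'));o=np.array([120,150.])-.4
P=lambda c,z:onz(s,o+np.array(c)/4,z)
col=P([[30,78],[340,75],[350,355],[68,355]],.110);print('column',col.mean(0),np.linalg.norm(np.diff(col,axis=0),axis=1),np.arctan2(*(col[0]-col[3])[[1,0]]),np.arctan2(*(col[1]-col[2])[[1,0]]))
cl=P([[97,229],[270,229],[183,145],[183,313]],.116);print('collar',cl.mean(0),np.linalg.norm(cl[0]-cl[1]),np.linalg.norm(cl[2]-cl[3]))
b=P([[130,190],[178,190],[180,326],[133,326]],.136);print('bar',b.mean(0),np.linalg.norm(np.diff(b,axis=0),axis=1),np.arctan2(*(b[0]-b[3])[[1,0]]),np.arctan2(*(b[1]-b[2])[[1,0]]))
rel([.5807,.172,.237],.349)
E
```

```text
column [0.5842 0.1736 0.11  ] [0.0617 0.0605 0.0603] 0.3354279393927174 0.31119667521772953
collar [0.5838 0.1744 0.116 ] 0.034927880746825284 0.035840623493397054
bar [0.5848 0.1733 0.136 ] [0.0088 0.0271 0.009 ] 0.2458051896919417 0.2504734431129172
now [0.6122 0.0865 0.2373] [3.1415 0.0003 0.3477] tool shift cm [-0.0472 -9.1107  0.0264] rotvec [ 0.0001  0.0003 -0.0013]
```

```bash
python3 - <<'E'
from h import *
np.set_printoptions(precision=4,suppress=True)
s=dict(np.load('pics/scene0.npz'))
for p in ([.5807,.172],[.5842,.1732]): print(proj(s,[[*p,.136],[*p,.116],[*p,.110]]))
for p in ([.5807,.172],[.5842,.1732]): print(proj(dict(np.load('pics/top0.npz')),[[*p,.136],[*p,.116],[*p,.110]]))
a=cv2.resize(s['img'][205:265,285:345],(480,480),interpolation=3)
b=cv2.resize(dict(np.load('pics/top0.npz'))['img'][200:230,210:242],(320,300),interpolation=3)
C=np.zeros((480,800,3),np.uint8);C[:,:480]=a;C[:300,480:]=b
cv2.imwrite('pics/crop4.png',C[:,:,::-1])
E
```

```text
[[316.7859 217.5267]
 [316.1591 224.5138]
 [315.9736 226.5816]]
[[315.9953 218.2767]
 [315.3753 225.2732]
 [315.1918 227.3437]]
[[225.1122 213.968 ]
 [226.0505 215.0613]
 [226.3259 215.3821]]
[[224.683  212.6639]
 [225.6281 213.7786]
 [225.9055 214.1057]]
```

View pics/crop4.png

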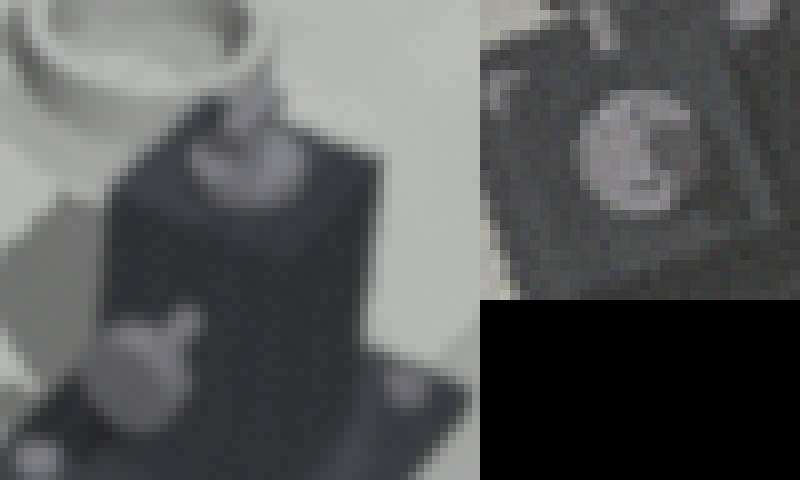

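The scene crop puts the collar at about (315.8,225.1) and the top crop at about (225.5,214.9). Both fall between the two estimates, so I take (0.5825, 0.173), which agrees with all three cameras within 2 mm.

{"name": "play_rows", "arguments": {
  "series": [
    {"linear": [0.1,-1.0,0],"rot": [0,0,0],"hand": -1},
    {"linear": [0.1,-2.0,0],"rot": [0,0,0],"hand": -1},
    {"linear": [0,-2.6,0],"rot": [0,0,0],"hand": -1},
    {"linear": [0,-2.0,0],"rot": [0,0,0],"hand": -1},
    {"linear": [0,-1.15,0],"rot": [0,0,0],"hand": -1},
    {"linear": [0,-0.4,0],"rot": [0,0,0.015],"hand": -1},
    {"linear": [0,0,0.8],"rot": [0,0,0],"hand": -1},
    {"linear": [0,0,1.0],"rot": [0,0,0],"hand": -1},
    {"linear": [0,0,0.7],"rot": [0,0,0],"hand": -1},
    {"linear": [0,0,0],"rot": [0,0,0],"hand": -1}
  ]
}}

```text
time_s: 8.9
tcp_pos: [0.5823, 0.1735, 0.2108]
ee_rot: [-3.141, 0.003, 0.333]
wrist_force: [-0.0, -0.1, -1.9]
gripper_width: 0.0391
gripper_force: 80.7
```

```bash
python3 - <<'E'
from h import *
np.set_printoptions(precision=4,suppress=True)
s=snapshot('scene');save(s,'scene5.png');np.savez('pics/scene5.npz',**s)
st=state();print(st['time_s'],st['wrist_force'],st['wrist_torque']);rel([.5825,.173,.21],.333)
a=cv2.resize(s['img'][150:270,260:380],(600,600),interpolation=3);cv2.imwrite('pics/crop5.png',a[:,:,::-1])
E
```

```text
8.95 [-0.1537 -0.5296 -1.1548] [-0.0358  0.0323 -0.0311]
now [0.5828 0.1737 0.2115] [-3.1415  0.0013  0.3332] tool shift cm [-0.0466  0.0561  0.1502] rotvec [-0.0001  0.0013  0.0002]
```

View pics/crop5.png

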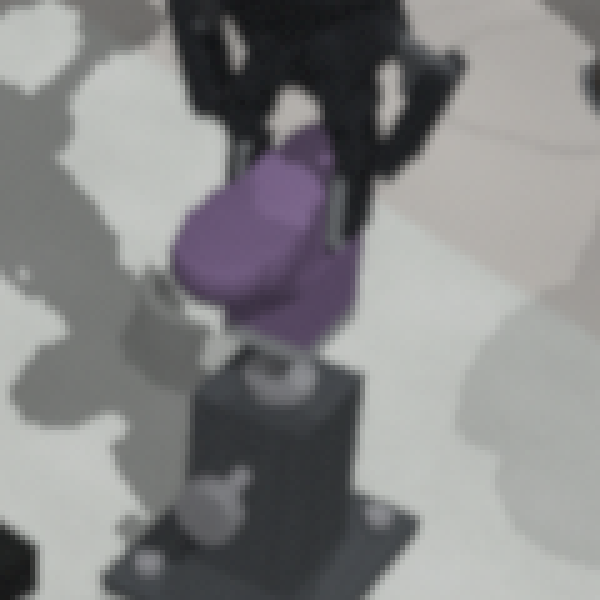

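The scene crop shows the foot just above the head. Its lower corners are at crop (225,328), (315,348) and (355,315), and the collar centre is at crop (281,376). Both are in the same camera, so I compare them directly.

```bash
python3 - <<'E'
from h import *
np.set_printoptions(precision=4,suppress=True)
s=dict(np.load('pics/scene5.npz'))
o=np.array([259.6,149.6]);P=lambda c,z:onz(s,o+np.array(c)/5,z)
f=P([[225,328],[315,348],[355,315]],.1435);print(f,np.linalg.norm(np.diff(f,axis=0),axis=1))
fc=(f[0]+f[2])/2;cc=P([[281,376]],.116)[0];print('foot',fc,'collar',cc,'diff',cc-fc)
# predicted pixel of foot corners from tcp
T=np.array([.5826,.1736]);R=Ro.from_euler('z',.333)
q=R.apply([[.024,.022,0],[.024,-.022,0],[-.024,-.022,0],[-.024,.022,0]])+[*T,.1435];print((proj(s,q)-o)*5)
E
```

```text
[[0.605  0.1564 0.1435]
 [0.5818 0.1923 0.1435]
 [0.5486 0.1834 0.1435]] [0.0428 0.0343]
foot [0.5768 0.1699 0.1435] collar [0.5821 0.1724 0.116 ] diff [ 0.0053  0.0025 -0.0275]
[[302.8879 370.6383]
 [218.5776 337.7175]
 [270.6248 290.0999]
 [353.2132 321.051 ]]
```

{"name": "play_rows", "arguments": {
  "series": [
    {"linear": [0.2,0.05,0],"rot": [0,0,0],"hand": -1},
    {"linear": [0,0,0.3],"rot": [0,0,0],"hand": -1},
    {"linear": [0,0,0.3],"rot": [0,0,0],"hand": -1},
    {"linear": [0,0,0.2],"rot": [0,0,0],"hand": -1},
    {"linear": [0,0,0.2],"rot": [0,0,0],"hand": -1},
    {"linear": [0,0,0],"rot": [0,0,0],"hand": -1}
  ]
}}

```text
time_s: 9.7
tcp_pos: [0.5849, 0.1743, 0.202]
ee_rot: [-3.142, 0.001, 0.334]
wrist_force: [-0.6, 0.4, -2.3]
gripper_width: 0.0389
gripper_force: 80.7
```

```bash
python3 - <<'E'
from h import *
np.set_printoptions(precision=4,suppress=True)
st=state();print(st['time_s'],st['wrist_force'],st['wrist_torque']);rel([.5825,.173,.186],.333)
E
```

```text
9.7 [-0.5801  0.3803 -2.3043] [ 0.0055  0.0377 -0.0803]
now [0.5849 0.1743 0.202 ] [-3.1415  0.0005  0.3338] tool shift cm [-0.2645  0.0451  1.598 ] rotvec [-0.0001  0.0005  0.0008]
```

{"name": "play_rows", "arguments": {
  "series": [
    {"linear": [0,0,0.2],"rot": [0,0,0],"hand": -1},
    {"linear": [0,0,0.2],"rot": [0,0,0],"hand": -1},
    {"linear": [0,0,0],"rot": [0,0,0],"hand": -1}
  ]
}}

```text
time_s: 10.07
tcp_pos: [0.5849, 0.1743, 0.198]
ee_rot: [-3.141, 0.001, 0.334]
wrist_force: [-0.3, -0.4, -3.3]
gripper_width: 0.0387
gripper_force: 80.7
```

{"name": "play_rows", "arguments": {
  "series": [
    {"linear": [0,0,0.2],"rot": [0,0,0],"hand": -1},
    {"linear": [0,0,0],"rot": [0,0,0],"hand": -1}
  ]
}}

```text
time_s: 10.32
tcp_pos: [0.5849, 0.1743, 0.196]
ee_rot: [-3.142, 0.0, 0.334]
wrist_force: [0.5, -0.2, -2.9]
gripper_width: 0.0388
gripper_force: 80.7
```

No contact 8 mm below the head's top, so the bar is in the slot. I continue down to the seat.

{"name": "play_rows", "arguments": {
  "series": [
    {"linear": [0,0,0.2],"rot": [0,0,0],"hand": -1},
    {"linear": [0,0,0.2],"rot": [0,0,0],"hand": -1},
    {"linear": [0,0,0.2],"rot": [0,0,0],"hand": -1},
    {"linear": [0,0,0.2],"rot": [0,0,0],"hand": -1},
    {"linear": [0,0,0.1],"rot": [0,0,0],"hand": -1},
    {"linear": [0,0,0],"rot": [0,0,0],"hand": -1}
  ]
}}

```text
time_s: 11.08
tcp_pos: [0.585, 0.1743, 0.1871]
ee_rot: [-3.142, 0.0, 0.334]
wrist_force: [0.1, 0.8, -2.6]
gripper_width: 0.0388
gripper_force: 80.7
```

{"name": "play_rows", "arguments": {
  "series": [
    {"linear": [0,0,0.1],"rot": [0,0,0],"hand": -1},
    {"linear": [0,0,0.1],"rot": [0,0,0],"hand": -1},
    {"linear": [0,0,0],"rot": [0,0,0],"hand": -1}
  ]
}}

```text
time_s: 11.45
tcp_pos: [0.585, 0.1743, 0.1851]
ee_rot: [3.142, 0.0, 0.334]
wrist_force: [0.4, -0.0, -1.5]
gripper_width: 0.0386
gripper_force: 80.7
```

{"name": "play_rows", "arguments": {
  "series": [
    {"linear": [0,0,0.1],"rot": [0,0,0],"hand": -1},
    {"linear": [0,0,0],"rot": [0,0,0],"hand": -1}
  ]
}}

```text
time_s: 11.7
tcp_pos: [0.585, 0.1743, 0.1842]
ee_rot: [-3.142, 0.0, 0.334]
wrist_force: [0.3, -0.3, -2.1]
gripper_width: 0.039
gripper_force: 80.7
```

{"name": "play_rows", "arguments": {
  "series": [
    {"linear": [0,0,0.1],"rot": [0,0,0],"hand": -1},
    {"linear": [0,0,0],"rot": [0,0,0],"hand": -1}
  ]
}}

```text
time_s: 11.95
tcp_pos: [0.5852, 0.1744, 0.1841]
ee_rot: [3.142, -0.0, 0.334]
wrist_force: [-1.9, -0.5, 3.3]
gripper_width: 0.0388
gripper_force: 81.3
```

Seated at z 0.184, exactly the expected height. I back off slightly and make the first half of the turn.

{"name": "play_rows", "arguments": {
  "series": [
    {"linear": [0,0,-0.1],"rot": [0,0,0],"hand": -1},
    {"linear": [0,0,0],"rot": [0,0,-0.1],"hand": -1},
    {"linear": [0,0,0],"rot": [0,0,-0.15],"hand": -1},
    {"linear": [0,0,0],"rot": [0,0,-0.15],"hand": -1},
    {"linear": [0,0,0],"rot": [0,0,0],"hand": -1}
  ]
}}

```text
time_s: 12.58
tcp_pos: [0.5852, 0.1742, 0.1841]
ee_rot: [3.141, -0.0, 0.732]
wrist_force: [-0.6, -0.1, -1.1]
gripper_width: 0.0392
gripper_force: 80.8
```

{"name": "play_rows", "arguments": {
  "series": [
    {"linear": [0,0,0],"rot": [0,0,-0.15],"hand": -1},
    {"linear": [-0.05,-0.1,0],"rot": [0,0,-0.15],"hand": -1},
    {"linear": [-0.05,-0.1,0],"rot": [0,0,-0.15],"hand": -1},
    {"linear": [0,0,0],"rot": [0,0,0],"hand": -1}
  ]
}}

```text
time_s: 13.08
tcp_pos: [0.583, 0.1747, 0.1841]
ee_rot: [3.141, -0.0, 1.18]
wrist_force: [0.3, -0.0, -1.6]
gripper_width: 0.0389
gripper_force: 80.8
```

```bash
python3 - <<'E'
from h import *
np.set_printoptions(precision=4,suppress=True)
st=state();print(st['time_s'],st['wrist_force'],st['wrist_torque'],st['qpos']);rel([.583,.1743,.184],.334+1.571)
E
```

```text
13.075 [ 0.2854 -0.0292 -1.6377] [-0.0322 -0.0333  0.0025] [0.2196 0.3394 1.7243 0.0002 1.0773 0.6103]
now [0.583  0.1747 0.1841] [ 3.1412 -0.0004  1.18  ] tool shift cm [-0.0387  0.0148  0.0122] rotvec [ 0.0005 -0.0003 -0.725 ]
```

No side forces so far; I complete the turn.

{"name": "play_rows", "arguments": {
  "series": [
    {"linear": [0,0,0],"rot": [0,0,-0.145],"hand": -1},
    {"linear": [0,0,0],"rot": [0,0,-0.145],"hand": -1},
    {"linear": [0,0,0],"rot": [0,0,-0.145],"hand": -1},
    {"linear": [0,0,0],"rot": [0,0,-0.145],"hand": -1},
    {"linear": [0,0,0],"rot": [0,0,-0.145],"hand": -1},
    {"linear": [0,0,0],"rot": [0,0,0],"hand": -1}
  ]
}}

```text
time_s: 13.82
tcp_pos: [0.5829, 0.1747, 0.1841]
ee_rot: [3.141, -0.0, 1.904]
wrist_force: [0.1, 0.6, -1.9]
gripper_width: 0.039
gripper_force: 80.6
```

{"name": "play_rows", "arguments": {
  "series": [
    {"linear": [0,0,-0.1],"rot": [0,0,0],"hand": -1},
    {"linear": [0,0,-0.1],"rot": [0,0,0],"hand": -1},
    {"linear": [0,0,-0.1],"rot": [0,0,0],"hand": -1},
    {"linear": [0,0,0],"rot": [0,0,0],"hand": -1}
  ]
}}

```text
time_s: 14.32
tcp_pos: [0.5829, 0.1747, 0.1874]
ee_rot: [3.141, 0.0, 1.908]
wrist_force: [-0.5, -0.8, -2.9]
gripper_width: 0.0392
gripper_force: 80.6
```

{"name": "play_rows", "arguments": {
  "series": [
    {"linear": [0,0,-0.1],"rot": [0,0,0],"hand": -1},
    {"linear": [0,0,-0.1],"rot": [0,0,0],"hand": -1},
    {"linear": [0,0,0],"rot": [0,0,0],"hand": -1}
  ]
}}

```text
time_s: 14.7
tcp_pos: [0.5825, 0.1746, 0.1887]
ee_rot: [-3.141, -0.0, 1.909]
wrist_force: [0.5, 0.6, -6.0]
gripper_width: 0.0389
gripper_force: 80.9
```

The bar caught after about 4 mm of play. I pull up slowly.

{"name": "play_rows", "arguments": {
  "series": [
    {"linear": [0,0,-0.1],"rot": [0,0,0],"hand": -1},
    {"linear": [0,0,-0.1],"rot": [0,0,0],"hand": -1},
    {"linear": [0,0,-0.2],"rot": [0,0,0],"hand": -1},
    {"linear": [0,0,-0.2],"rot": [0,0,0],"hand": -1},
    {"linear": [0,0,-0.2],"rot": [0,0,0],"hand": -1},
    {"linear": [0,0,0],"rot": [0,0,0],"hand": -1}
  ]
}}

```text
time_s: 15.45
tcp_pos: [0.583, 0.1747, 0.1976]
ee_rot: [3.141, 0.0, 1.909]
wrist_force: [-0.4, 0.5, -4.7]
gripper_width: 0.039
gripper_force: 80.9
```

```bash
python3 - <<'E'
from h import *
np.set_printoptions(precision=4,suppress=True)
st=state();print(st['time_s'],st['wrist_force'],st['wrist_torque'],st['gripper_width']);rel([.583,.1743,.245],.334+1.571)
E
```

```text
15.45 [-0.3849  0.5001 -4.7015] [-0.0576  0.0123  0.016 ] 0.039046897813356594
now [0.583  0.1747 0.1976] [3.141  0.0001 1.9088] tool shift cm [-0.0338 -0.0128 -4.7362] rotvec [0.0006 0.0001 0.0038]
```

{"name": "play_rows", "arguments": {
  "series": [
    {"linear": [0,0,-0.3],"rot": [0,0,0],"hand": -1},
    {"linear": [0,0,-0.3],"rot": [0,0,0],"hand": -1},
    {"linear": [0,0,-0.3],"rot": [0,0,0],"hand": -1},
    {"linear": [0,0,-0.3],"rot": [0,0,0],"hand": -1},
    {"linear": [0,0,-0.3],"rot": [0,0,0],"hand": -1},
    {"linear": [0,0,-0.3],"rot": [0,0,0],"hand": -1},
    {"linear": [0,0,-0.2],"rot": [0,0,0],"hand": -1},
    {"linear": [0,0,0],"rot": [0,0,0],"hand": -1}
  ]
}}

```text
time_s: 16.45
tcp_pos: [0.583, 0.1747, 0.2176]
ee_rot: [3.141, 0.0, 1.909]
wrist_force: [0.4, -0.0, -5.4]
gripper_width: 0.0388
gripper_force: 80.9
```

{"name": "play_rows", "arguments": {
  "series": [
    {"linear": [0,0,-0.3],"rot": [0,0,0],"hand": -1},
    {"linear": [0,0,-0.3],"rot": [0,0,0],"hand": -1},
    {"linear": [0,0,-0.3],"rot": [0,0,0],"hand": -1},
    {"linear": [0,0,-0.3],"rot": [0,0,0],"hand": -1},
    {"linear": [0,0,-0.3],"rot": [0,0,0],"hand": -1},
    {"linear": [0,0,-0.3],"rot": [0,0,0],"hand": -1},
    {"linear": [0,0,-0.3],"rot": [0,0,0],"hand": -1},
    {"linear": [0,0,-0.3],"rot": [0,0,0],"hand": -1},
    {"linear": [0,0,-0.2],"rot": [0,0,0],"hand": -1},
    {"linear": [0,0,0],"rot": [0,0,0],"hand": -1}
  ]
}}

```text
time_s: 17.7
tcp_pos: [0.583, 0.1747, 0.2435]
ee_rot: [3.141, 0.0, 1.909]
wrist_force: [0.8, 0.9, -5.6]
gripper_width: 0.039
gripper_force: 81.0
```

```bash
python3 - <<'E'
from h import *
np.set_printoptions(precision=4,suppress=True)
st=state();print(st['time_s'],st['wrist_force'],st['wrist_torque'],st['gripper_width'],st['tcp_pos'])
s=snapshot('scene');save(s,'scene6.png');np.savez('pics/scene6.npz',**s)
for z in (.110,.117,.122,.173): print(z,(proj(s,[.583,.1735,z])-[269.6,139.6])*6)
a=cv2.resize(s['img'][140:240,270:370],(600,600),interpolation=3);cv2.imwrite('pics/crop6.png',a[:,:,::-1])
E
```

```text
17.7 [ 0.8082  0.9183 -5.6105] [-0.0187 -0.0005 -0.0109] 0.03901062801800586 [0.583  0.1747 0.2435]
0.11 [[276.3691 525.7753]]
0.117 [[277.664  511.2774]]
0.122 [[278.5947 500.8567]]
0.173 [[288.3742 391.3617]]
```

View pics/crop6.png

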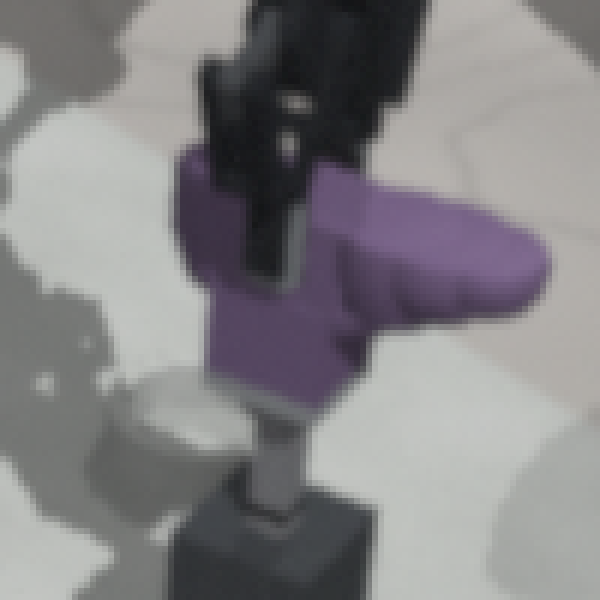

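The crop shows the last held upright and locked. The black groove, at about (275,515), is just above the column, with a strip of bare shaft below it. The arm reading gives 59.5 mm of lift less 4 mm of play, so the groove's lower edge stands about 5.5 mm clear. That is within the limit, so I hand in.

```bash
python3 -c "
from plant import hand_in
print(hand_in())"
```

```text
the job is handed in; nothing more can be done
None
```

I've handed in the job: the last is locked on the post and held steady and upright in the gripper, the groove's lower edge is about 5 mm above the column top, and the other things on the bench were left where they were.

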